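# Snap the end cap onto a mailing tube and keep it pressed home

## Robot

A 7-joint arm with a two-finger parallel gripper is mounted at the origin on the work surface. World frame = base frame: x ahead of the robot, y to its left, z up, the work surface at z = 0. Lengths are in m, angles in degrees, forces in N, time in s.
With the tool pointing down it reaches from about 0.425 to 0.875 m from the base axis. Payload 4.7 kg.
Tool frame: the origin (TCP) lies on the mounting face of the last link; the fingertips stand 182 mm ahead of it and the grasp point (between the pads) lies env.grip_depth ahead of it (env.grip_depth is the distance from the TCP to the grasp point, in m); x points along the fingers, y is the direction in which the jaws open and shut, and the axes are right-handed (so a half turn about x gives the same grasp; the last joint's range is limited). The gripper opens to 87 mm and grips with 3 to 60 N. Pads are 19 mm wide; open, the fingers measure 117 mm over their backs; the gripper's body (75 mm by 190 mm) begins 51 mm behind the grasp point.
Start: joints at [70.537, 18.392, -4.016, 83.108, 1.295, 78.541, -3.26], TCP at [0.225, -0.61, 0.405] pointing down, gripper open.
Joint ranges: [-163.93, 163.93], [-17.29, 119.83], [-79.2, 71.16], [3.27, 140.29], [-89.18, 269.18], [5.43, 117.66], [-154.24, 154.24]. Speed limits (degrees/s): [147.25, 147.25, 180, 180, 180, 180, 180].

## Interface

Orientations are given as [roll, pitch, yaw] about the fixed x, y, z axes, in that order (R = Rz(yaw) Ry(pitch) Rx(roll)).
In Python, from cell import sensors, viewer, env gives the robot as it stands.
- The arm moves only by the tool carry_out, never from a script. Its argument "moves" is a list of rows, each a list of 4 numbers: the shift along the world's x, y, z in cm, then the turn about the world's z in rad. In form: [[tx, ty, tz, spin], ...]. A call has 1 to 12 rows; each row shifts and turns the pose as measured when the row begins; what a row does not reach is not made up. A row lasts 1/10 s, in which the tool goes at most 50 mm and 8.59 degrees, less where a joint would pass 70% of its speed; a pose out of reach is approached as far as the arm can. A call with a gripper value outside its range is refused whole. "hand" is the finger opening in cm, from 0 to 8.7, set as the call begins (left out, the last holds). The fingers move at their own pace and stop on an object; "force" is the grip in N (left out, the last holds). Time passes only in rows, so rows that do not move let the fingers close. It gives the time, the measured TCP pose, the force and the opening at its end, in the units of the state.
- sensors.get_obs(): the state, without advancing time (a new reading comes with each control period).
- viewer.read_camera(name): name is "scene" or "top" or "wrist"; returns the picture (420x560x3 uint8, red, green, blue); there is no depth.
- viewer.camera_model(name): a dict with "K" (3x3 intrinsics, pixels), "extrinsics" (4x4, takes a point from world to camera coordinates). Camera axes: x right, y down, z forward; pixel columns grow to the right and rows downward; lengths in m; the calibration is good to about 2 mm. The wrist camera is an equidistant fisheye: a pixel r from the principal point sees the ray r / f radians off the axis. A picture is of the moment at which its call begins: read the wrist's pose just before it. camera_model takes no time and is no camera call; for the wrist camera it gives the pose at the moment of the call.
- env.sign_off(): hands the job in, once; it reports no verdict.
The state is a dict: "time_s": time; "qpos": joint angles; "joint_velocities": joint speeds; "effort": joint torques, N m; "tool_pos": TCP position; "tool_rot": TCP orientation; "force": force on the tool from outside, world axes, zero at the start; "wrist_torque": the same for the moment, N m; "grip_width": finger opening in m.
Only numpy, scipy, OpenCV 4.12 (cv2) and the standard library are available. Lean on these libraries where they do the work, as an engineer would, in place of code of your own. Each camera call takes 0.05 s, during which the arm holds its last target. There are 200 camera calls.

## Task

Close the open mailing tube that stands clamped in the closing stand: take the loose end cap that fits it, set it squarely over the tube's mouth and press it down until it snaps over the tongues, then keep pressing until it is fully home on the tube's rim. Finish while still pressing: do not let go or back off, the cap must be held down firmly at the end. Leave the other caps and everything else on the bench where they are.

Things in the scene. Friction and masses are not known exactly. Their poses are not given: they have to be found in the camera images.
- cap: The cap that fits: the middle-sized of three loose round white plastic caps, 58 mm wide, 28 mm tall, 30 g, closed side up, open side down on the bench. Origin: centre of its lower edge, z up. Its upright ribbed skirt can be gripped across the diameter in any direction. Inside: 26 mm deep, with a bead 3 mm tall round the lower edge that leaves an opening 49 mm wide.
- mouth (a point): Centre of the mouth of the tube to be closed, level with its rim (202 mm above the bench), z up. When the cap is home its ceiling rests on the rim and its lower edge is 26 mm below the rim. The rim is 46 mm wide outside and chamfered by 1.3 mm.
- open_tube: The tube to be closed: brown card with a white plastic collar at its mouth, 46 mm wide, upright, clamped fast in one of the two sleeves of the stand. Origin: centre of its foot, 12 mm above the bench, 190 mm below the mouth. The sleeve ends 82 mm above the bench: free space all round the upper part.
- tongue0 (a joint): One of four sprung snap tongues round the collar (m pressed in, 0 = out), out to 27 mm from the axis, widest 19 mm below the rim. The cap slides freely until its lower edge is about 14 mm below the rim, rides up the tongues, the push rises to about 12 N at 19 mm, then drops and turns to a pull; the tongues snap out over the bead at 20 to 24 mm; the last 2 to 4 mm down to the rim are free.
- stand: The closing stand: a heavy steel plate 130 x 270 x 12 mm fixed to the bench, with two clamp sleeves 65 mm either side of its centre along its y axis. Origin: centre of its underside.
- closed_tube: The tube in the other sleeve, already closed by a cap like the one to be fitted (58 mm wide, top 204 mm above the bench). Fixed. Origin: centre of its foot, 12 mm above the bench.
- small_cap: Loose white cap for a thinner tube, 43 mm wide, 22 mm tall. Does not fit. The three caps stand at least 25 mm clear of one another. Origin: centre of its lower edge.
- large_cap: Loose white cap for a thicker tube, 72 mm wide, 32 mm tall. Does not fit. Origin: centre of its lower edge.
- marker: Loose black marker pen lying on the bench, 130 mm long, 19 mm thick. Origin: below its middle, x along the pen.
- tape_roll: Loose roll of brown tape lying flat, 100 mm across, 48 mm tall. Origin: centre of its underside.
- label_roll: Loose roll of paper labels standing on its end face, 92 mm across, 55 mm tall. Origin: centre of its underside.
- tape_gun: Loose hand tape dispenser lying on its side, about 240 mm long, 60 mm tall. Origin: below its roll side, x along it towards the cutter.
- carton: Loose closed cardboard parcel, 120 x 210 x 100 mm. Origin: centre of its underside.
Not all that is in view belongs to the job. Leave any green look-alike of the cap alone.

How it is judged (in metres and radians):
On the way, in this order (a step that is already met when the one before it is completed fails the run):
1. the fitting cap is set over the tube's mouth, squarely, not yet snapped (horizontal distance between cap and mouth below 0.006 m and angle between the z axis of cap and the z axis of mouth, either way round below 0.15 rad and z of cap in the frame of mouth between -0.0195 and -0.003 m), for 0.05 s.
2. the cap has snapped over the tongues, is home on the rim, and is still pressed down by the fingers (z of cap in the frame of mouth below -0.0245 m and contact force between cap and open_tube above 5 N and contact force between the fingers and cap above 3 N), for 0.3 s.
At the end, for the whole second after the job is handed in: The fitting cap is home on the tube's rim (its lower edge at least 24.5 mm below the rim, within 4 mm of the tube's axis and 0.06 rad of square), and the fingers are still on it, pressing it onto the tube with more than 5 N (all of step 2 and horizontal distance between cap and mouth below 0.004 m and angle between the z axis of cap and the z axis of mouth, either way round below 0.06 rad); the arm keeps its last pose, push and grip.
It fails at once if another thing on the bench is pushed more than 30 mm from its place (distance of any of small_cap, large_cap, marker, tape_roll, label_roll, tape_gun, carton from where it was at the start of the episode above 0.03 m).
It also fails if it takes over 48 s, if anything falls off the work surface, if the arm or the gripper's body presses on something with over 40 N, if the wrist force passes 120 N, or if a joint passes its speed limit or range.

## Working session

There is one attempt and no reset: what is moved stays moved. The work goes in short steps, Python scripts to look and compute and a tool call to move; the robot and the scene stay as the last step left them, time stands still between calls to the robot, and variables do not carry over. Pictures are saved under pics/ and viewed, about 8 in all and at most 12, crops included, and the job is handed in when it is done.

Besides the shell and the picture viewer there is one more tool, called after ">>>" as name(argument=value, ...), one argument or row to a line, values as JSON. carry_out: Moves the arm, as the interface text tells. Its arguments: {"type":"object","properties":{"moves":{"type":"array"},"hand":{"type":"number"},"force":{"type":"number"}},"required":["moves"]}

```bash
mkdir -p pics; ls
python3 - <<'E'
from cell import sensors, viewer, env
import cv2, numpy as np
print(sensors.get_obs(), env.grip_depth)
for n in ("top","scene"):
    im=viewer.read_camera(n); cv2.imwrite(f"pics/{n}0.png",im[:,:,::-1]); m=viewer.camera_model(n); print(n,np.round(m["K"],1).tolist(),np.round(m["extrinsics"],4).tolist())
E
```

```text
pics
{'time_s': 0.0, 'qpos': array([70.53664294, 18.43996333, -4.01649447, 83.17407482,  1.29646536,
       78.54036646, -3.26211183]), 'joint_velocities': array([-0.0579549 ,  0.07479645, -0.03971122, -0.03155664,  0.00983659,
        0.02898109,  0.0473753 ]), 'effort': array([-1.70156400e-04, -4.91291785e+01, -4.04079678e-01, -3.12535036e+01,
       -6.39421446e-02,  4.36438539e-02,  1.85059243e-04]), 'tool_pos': array([ 0.22510716, -0.60956452,  0.40365832]), 'tool_rot': array([-86.42433013,  89.89071047, 113.84785281]), 'force': array([ 0.87632622,  0.69656284, -0.3771215 ]), 'wrist_torque': array([ 0.00744819, -0.00870919,  0.00851903]), 'grip_width': 0.08671338091662655} 0.1635
top [[402.2, 0.0, 278.1], [0.0, 402.2, 211.1], [0.0, 0.0, 1.0]] [[-0.011, -0.9998, -0.0194, -0.0619], [-0.99, 0.0136, -0.1406, 0.569], [0.1408, 0.0177, -0.9899, 1.0751], [0.0, 0.0, 0.0, 1.0]]
scene [[402.0, 0.0, 276.6], [0.0, 402.0, 208.1], [0.0, 0.0, 1.0]] [[-0.8441, 0.536, 0.0149, 0.5096], [0.457, 0.7337, -0.5028, -0.1384], [-0.2804, -0.4176, -0.8643, 1.3816], [0.0, 0.0, 0.0, 1.0]]
```

View pics/top0.png

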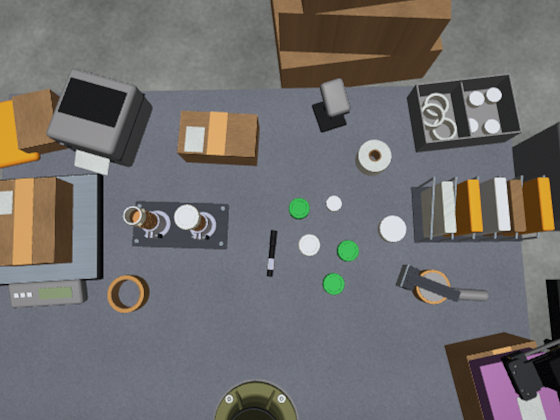

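View pics/scene0.png

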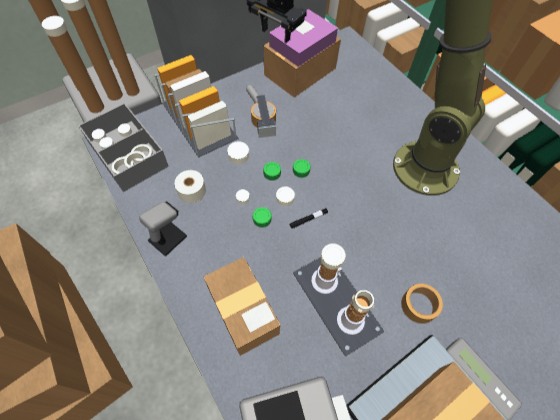

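The top view shows the fitting cap at (309,245), between the small white cap (334,203) and the large one (393,229). There are green look-alikes at (299,209), (348,250) and (333,284), and the marker is at (272,253). The open tube's mouth is at (134,215) and the closed tube is at (187,217). In the scene view the cap is at (286,195) and the mouth at (364,299).

```bash
cat > h.py <<'E'
from cell import sensors, viewer, env
import cv2, numpy as np
from scipy.spatial.transform import Rotation as R
def ray(name,uv,z,m=None):
    m=m or viewer.camera_model(name); K=np.array(m["K"]);E=np.array(m["extrinsics"]);Rm=E[:3,:3];c=-Rm.T@E[:3,3]
    p=np.linalg.inv(K)@[uv[0],uv[1],1.]
    if name=="wrist":
        t=np.hypot(p[0],p[1]); p=np.array([*(p[:2]/max(t,1e-9)*np.sin(t)),np.cos(t)])
    d=Rm.T@p; return c+d*(z-c[2])/d[2]
def tool():
    o=sensors.get_obs(); M=R.from_euler('xyz',o["tool_rot"],degrees=True).as_matrix()
    return o["tool_pos"],M,o
E
python3 - <<'E'
from h import *
for n,w in (("top",(309,245)),("scene",(286,195))):
    im=cv2.imread(f"pics/{n}0.png"); mask=((im.min(2)>150)&(im.max(2).astype(int)-im.min(2)<40)).astype(np.uint8)
    k,l,s,c=cv2.connectedComponentsWithStats(mask)
    i=l[w[1],w[0]]; print(n,i,s[i],c[i],"z.028",ray(n,c[i],.026))
for uv in ((134,215),): print("mouth top",ray("top",uv,.202))
print("mouth scene",ray("scene",(364,299),.202)); print("closed",ray("top",(187,217),.204), ray("scene",(333,255),.204))
p,M,o=tool(); print(M.round(3))
im=cv2.imread("pics/top0.png");a=cv2.resize(im[185:265,110:220],None,fx=5,fy=5,interpolation=2)
im=cv2.imread("pics/scene0.png");b=cv2.resize(im[240:340,310:390],None,fy=4,fx=4,interpolation=2)
h=max(a.shape[0],b.shape[0]);a=cv2.copyMakeBorder(a,0,h-a.shape[0],0,0,0)[:, :450];cv2.imwrite("pics/crop.png",np.hstack([a,b]))
E
```

```text
top 66 [299 234  21  22 371] [308.92722372 244.48247978] z.028 [ 0.47556926 -0.15293876  0.026     ]
scene 62 [276 186  20  17 264] [285.17045455 193.93939394] z.028 [ 0.47535305 -0.15145771  0.026     ]
mouth top [0.54043023 0.27090268 0.202     ]
mouth scene [0.54233821 0.27854645 0.202     ]
closed [0.53366934 0.14375057 0.204     ] [0.53825757 0.15084033 0.204     ]
[[-0.001  0.347 -0.938]
 [ 0.002 -0.938 -0.347]
 [-1.    -0.002  0.   ]]
```

View pics/crop.png

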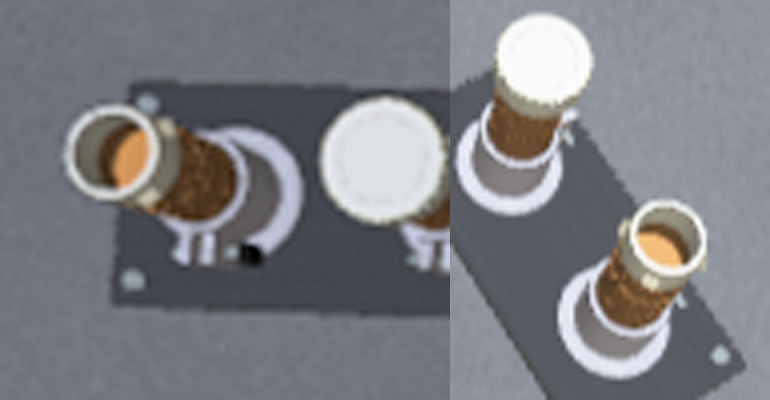

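Zoomed, the mouth centre is at about (132.3,215.3) in top and (364.7,299.9) in scene. Four collar tongues are visible. I'll move above the cap next.

>>> carry_out(
  moves=[
    [2.3,4.2,-0.4,0],
    [2.3,4.2,-0.4,0],
    [2.3,4.2,-0.4,0],
    [2.3,4.2,-0.4,0],
    [2.3,4.2,-0.4,0],
    [2.3,4.2,-0.4,0],
    [2.3,4.2,-0.4,0],
    [2.3,4.2,-0.4,0],
    [2.3,4.2,-0.4,0],
    [2.3,4.2,-0.4,0],
    [2.0,3.6,-0.4,0],
    [0,0,0,0],
  ],
  hand=8.7,
)

```text
time_s: 1.3
tool_pos: [0.4751, -0.1333, 0.3526]
tool_rot: [-53.3, 89.6, 146.6]
force: [0.2, 0.5, 0.7]
grip_width: 0.0869
```

Run:
```python
from h import *
p,M,o=tool(); print(o["time_s"],p,M.round(3).tolist(),o["qpos"].round(0))
m=viewer.camera_model("wrist");im=viewer.read_camera("wrist")[:,:,::-1]; cv2.imwrite("pics/w1.png",im)
print(np.round(m["K"],1).tolist(),np.round(m["extrinsics"],3).tolist())
mt=viewer.camera_model("top")
for n,px in (("top",(132.3,215.3)),("scene",(364.7,299.9))): print(n,ray(n,px,.202))
for n,px in (("top",(186.7,216.9)),("scene",(333.4,254.6))): print(n,ray(n,px,.204))
```

```text
1.3 [ 0.47506142 -0.133261    0.35263475] [[-0.007, 0.341, -0.94], [0.004, -0.94, -0.341], [-1.0, -0.006, 0.005]] [ 41.   3. -29. 108.   1.  70. -58.]
[[325.2, 0.0, 280.6], [0.0, 325.2, 207.8], [0.0, 0.0, 1.0]] [[0.341, -0.94, -0.006, -0.286], [-0.908, -0.331, 0.258, 0.368], [-0.244, -0.083, -0.966, 0.443], [0.0, 0.0, 0.0, 1.0]]
top [0.53976581 0.27494393 0.202     ]
scene [0.54230088 0.28110428 0.202     ]
top [0.53391734 0.14446808 0.204     ]
scene [0.53678178 0.15050269 0.204     ]
```

View pics/w1.png

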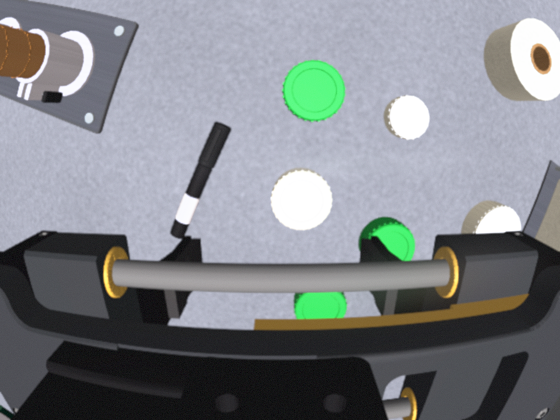

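The wrist view shows the fitting cap at about (301,200), with the green caps clear of it.

Run:
```python
from h import *
im=cv2.imread("pics/w1.png"); mask=((im.min(2)>165)&(im.max(2).astype(int)-im.min(2)<30)).astype(np.uint8)
k,l,s,c=cv2.connectedComponentsWithStats(mask); i=l[200,301]; print(s[i],c[i])
q=ray("wrist",c[i],.027); p,M,o=tool(); print(q,p,"move cm",(q-p)*100)
a=ray("wrist",(s[i][0],c[i][1]),.025);b=ray("wrist",(s[i][0]+s[i][2],c[i][1]),.025);print("width",np.linalg.norm(a-b))
```

```text
[     0      0    560    263 112706] [293.39840825 128.98888258]
[ 0.53712208 -0.12515144  0.027     ] [ 0.47405943 -0.13595356  0.35259167] move cm [  6.30626505   1.08021177 -32.55916651]
width 0.6982674990248882
```

```bash
cat >> h.py <<'E'
def cap(path,seed,z,th=215):
    m=viewer.camera_model("wrist");p,M,o=tool();im=viewer.read_camera("wrist")[:,:,::-1].copy(); cv2.imwrite(path,im)
    mask=cv2.morphologyEx(((im.min(2)>th)&(im.max(2).astype(int)-im.min(2)<40)).astype(np.uint8),cv2.MORPH_OPEN,np.ones((3,3)))
    k,l,s,c=cv2.connectedComponentsWithStats(mask); i=l[seed[1],seed[0]]; q=ray("wrist",c[i],z,m)
    a=ray("wrist",(s[i][0],c[i][1]),z,m);b=ray("wrist",(s[i][0]+s[i][2],c[i][1]),z,m)
    print(s[i],c[i],q,"width",np.linalg.norm(a-b)); p2,M,o=tool()
    print(p,p2,"grasp xy",p2+M[:,0]*env.grip_depth,"cm",(q-p2-M[:,0]*env.grip_depth)*100); return q,im
E
python3 - <<'E'
from h import *
cap("pics/w2.png",(301,200),.027)
E
```

```text
[ 268  168   62   60 2898] [298.53416149 197.67598344] [ 0.47718481 -0.15244041  0.027     ] width 0.060000225215319995
[ 0.47405943 -0.13595356  0.35259167] [ 0.47331288 -0.13847238  0.35267768] grasp xy [ 0.47200145 -0.13823432  0.18918312] cm [  0.51833603  -1.4206087  -16.21831164]
```

>>> carry_out(
  moves=[
    [0.3,-1.4,-2.0,0],
    [0,0,-2,0],
    [0,0,-2,0],
    [0,0,-2,0],
    [0,0,-1,0],
    [0,0,0,0],
    [0,0,0,0],
  ],
)

```text
time_s: 2.1
tool_pos: [0.4719, -0.1652, 0.2602]
tool_rot: [5.5, 89.4, -156.0]
force: [-0.3, -0.4, 0.4]
grip_width: 0.087
```

Run:
```python
from h import *
p,M,o=tool();print(p,M[:,0],M[:,1]); print(p+env.grip_depth*M[:,0])
```

```text
[ 0.47188432 -0.16520846  0.26017975] [-0.00961815 -0.00428101 -0.99994458] [ 0.31713865 -0.94837864  0.00100979]
[ 0.47031176 -0.1659084   0.09668881]
```

>>> carry_out(
  moves=[
    [0.3,0.7,0,0],
    [0.3,0.6,0,0],
    [0,0,0,0],
    [0,0,0,0],
    [0,0,0,0],
  ],
)

```text
time_s: 2.6
tool_pos: [0.4798, -0.1511, 0.2636]
tool_rot: [39.1, 89.5, -122.3]
force: [-0.6, 0.7, 0.1]
grip_width: 0.0872
```

Run:
```python
from h import *
p,M,o=tool();print(p,M[:,0],M[:,1]); print(p+env.grip_depth*M[:,0],o["joint_velocities"].round(1))
```

```text
[ 0.47982604 -0.15113783  0.26359788] [-0.0042697  -0.00674117 -0.99996816] [ 0.31744235 -0.9482642   0.00503719]
[ 0.47912794 -0.15224001  0.10010309] [-0.1 -0.2 -0.1 -0.3  0.  -0.   0. ]
```

>>> carry_out(
  moves=[
    [-0.1,0,-1.5,0],
    [-0.1,0,-1.5,0],
    [0,0,-1.5,0],
    [0,0,-1.2,0],
    [0,0,-0.8,0],
    [0,0,-0.4,0],
    [0,0,0,0],
    [0,0,0,0],
  ],
)

```text
time_s: 3.4
tool_pos: [0.4788, -0.1517, 0.1938]
tool_rot: [68.8, 89.5, -92.7]
force: [0.9, -0.2, -0.4]
grip_width: 0.0876
```

Run:
```python
from h import *
p,M,o=tool();print(p,M[:,0],M[:,1]); print(p+env.grip_depth*M[:,0],o["joint_velocities"].round(1))
```

```text
[ 0.47879736 -0.15169332  0.19377224] [-4.29586456e-04 -8.98050735e-03 -9.99959582e-01] [ 0.31731125 -0.94828442  0.0083801 ]
[ 0.47872712 -0.15316163  0.03027885] [ 0.1  0.1 -0.  -0.1  0.1  0.1 -0. ]
```

>>> carry_out(
  moves=[
    [-0.2,0,-0.4,0],
    [0,0,-0.3,0],
    [0,0,0,0],
    [0,0,0,0],
  ],
)

```text
time_s: 3.8
tool_pos: [0.4773, -0.152, 0.1875]
tool_rot: [82.3, 89.4, -79.2]
force: [0.3, -0.3, -0.5]
grip_width: 0.0867
```

>>> carry_out(
  moves=[
    [0,0,0,0],
    [0,0,0,0],
    [0,0,0,0],
    [0,0,0,0],
    [0,0,0,0],
    [0,0,0,0],
  ],
  hand=0,
  force=50,
)

```text
time_s: 4.4
tool_pos: [0.4775, -0.152, 0.1879]
tool_rot: [85.8, 89.4, -75.7]
force: [0.4, 0.1, -0.2]
grip_width: 0.0577
```

Run:
```python
from h import *
p,M,o=tool();print(p,M[:,0],M[:,1]); print(p+env.grip_depth*M[:,0],o["force"],o["grip_width"])
cv2.imwrite("pics/w3.png",viewer.read_camera("wrist")[:,:,::-1])
```

```text
[ 0.4774859  -0.15201675  0.18793471] [ 0.00268638 -0.01057354 -0.99994049] [ 0.31712579 -0.94832108  0.01087968]
[ 0.47792512 -0.15374553  0.02444444] [ 0.35429238  0.08004977 -0.24919369] 0.05773221565838329
```

Gripped: the opening is 57.7 mm. Next I'll lift and go to a viewing pose just short of the tube.

>>> carry_out(
  moves=[
    [0,0,1,0],
    [0,0,2,0],
    [0,0,3,0],
    [0,0,3,0],
    [0,0,3,0],
    [0,0,3,0],
    [0,0,3,0],
    [0,0,3,0],
    [0,0,3,0],
    [0,0,2,0],
    [0,0,1,0],
    [0,0,0,0],
  ],
)

```text
time_s: 5.65
tool_pos: [0.4736, -0.1484, 0.4757]
tool_rot: [96.0, 89.3, -65.3]
force: [0.8, 0.4, -0.5]
grip_width: 0.0575
```

>>> carry_out(
  moves=[
    [-0.1,2,0,0],
    [-0.2,4,0,0],
    [-0.2,4,0,0],
    [-0.2,4,0,0],
    [-0.2,4,0,0],
    [-0.2,4,0,0],
    [-0.2,4,0,0],
    [-0.2,4,0,0],
    [-0.2,4,0,0],
    [-0.1,3,0,0],
    [0,1,0,0],
    [0,0,0,0],
  ],
)

```text
time_s: 6.85
tool_pos: [0.4458, 0.2437, 0.4609]
tool_rot: [15.9, 88.9, -145.6]
force: [0.6, 0.4, -1.3]
grip_width: 0.0575
```

>>> carry_out(
  moves=[
    [0,0,0,0],
    [0,0,0,0],
    [0,0,0,0],
  ],
)

```text
time_s: 7.15
tool_pos: [0.446, 0.2412, 0.4588]
tool_rot: [15.9, 88.7, -145.7]
force: [0.2, 0.0, -0.5]
grip_width: 0.0572
```

Run:
```python
from h import *
p,M,o=tool();print(o["time_s"],p,M[:,0],M[:,1],o["qpos"].round()); print(p+env.grip_depth*M[:,0],o["force"],o["grip_width"])
m=viewer.camera_model("wrist"); np.save("m4.npy",m,allow_pickle=True)
cv2.imwrite("pics/w4.png",viewer.read_camera("wrist")[:,:,::-1]); print(tool()[0])
```

```text
7.15 [0.44596994 0.24119474 0.45879853] [-0.01941998 -0.01324815 -0.99972364] [ 0.31626279 -0.94864985  0.00642781] [  21.    3.  -54.   96.    2.   83. -105.]
[0.44279477 0.23902867 0.29534372] [ 0.16929135  0.00365875 -0.49409571] 0.057222951926583505
[0.44604475 0.24105295 0.45882626]
```

View pics/w4.png

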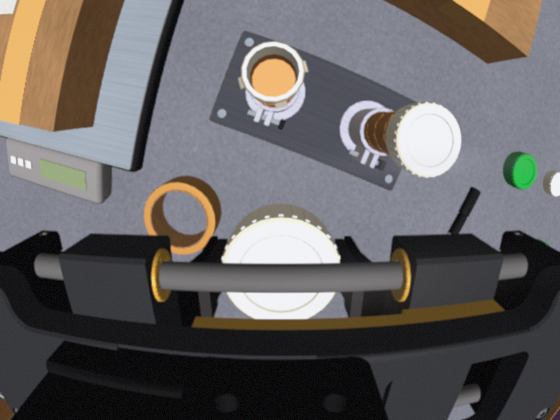

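The mouth ring is at about (273,74), the closed cap at (429,139), and the held cap at (281,268).

Run:
```python
from h import *
m=np.load("m4.npy",allow_pickle=True).item(); im=cv2.imread("pics/w4.png")
for uv,z in (((273,74),.202),((429,139),.204),((281,268),.299)): print(ray("wrist",uv,z,m))
# project expected circles for overlay
K=np.array(m["K"]);E=np.array(m["extrinsics"])
def proj(P):
    c=E[:3,:3]@P+E[:3,3]; t=np.arctan2(np.hypot(c[0],c[1]),c[2]); u=c[:2]/np.hypot(c[0],c[1])*t; return K[:2,:2]@u+K[:2,2]
def refine(uv,r,z):
    c0=ray("wrist",uv,z,m); g=cv2.GaussianBlur(cv2.cvtColor(im,cv2.COLOR_BGR2GRAY),(3,3),0).astype(np.float32)
    best=None
    th=np.linspace(0,2*np.pi,90,endpoint=False)
    def samp(c,rr):
        q=np.array([proj(c+[rr*np.cos(t),rr*np.sin(t),0]) for t in th],np.float32); return cv2.remap(g,q[None,:,0].copy(),q[None,:,1].copy(),1)[0]
    return max(((np.clip(samp(c0+[dx,dy,0],r-.0015)-samp(c0+[dx,dy,0],r+.0015),0,60).mean(),(c0+[dx,dy,0]).round(4).tolist()) for dx in np.arange(-.006,.0061,.001) for dy in np.arange(-.006,.0061,.001)))
a=refine((273,74),.023,.202);b=refine((429,139),.0285,.204);print(a,b)
for c,r in ((a[1],.023),(b[1],.029),([0.4428-.0007,.239-.0005,.299],.029)):
    for t in np.linspace(0,2*np.pi,60):
        q=proj(np.array(c)+[r*np.cos(t),r*np.sin(t),0]).round().astype(int); cv2.circle(im,tuple(int(v) for v in q),0,(0,0,255),-1)
cv2.imwrite("pics/o4.png",cv2.resize(im[30:330,200:480],None,fx=2,fy=2,interpolation=2))
```

```text
[0.53998999 0.27559141 0.202     ]
[0.53654839 0.14893014 0.204     ]
[0.44648295 0.23929912 0.299     ]
(np.float32(50.75687), [0.542, 0.2776, 0.202]) (np.float32(59.844303), [0.5355, 0.1479, 0.204])
```

View pics/o4.png

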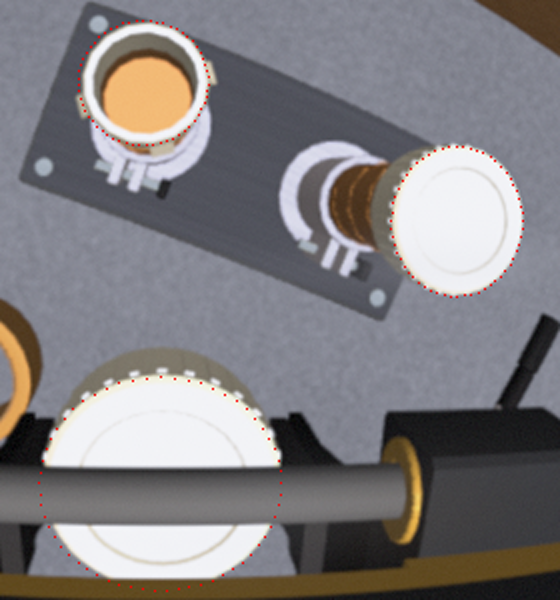

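The overlay fits, and the open and closed tubes come out 129.9 mm apart against an expected 130. The mouth is at (0.542, 0.2777). Moving over it.

>>> carry_out(
  moves=[
    [1,0.4,-0.5,0],
    [2,0.8,-0.5,0],
    [2.5,1.0,-0.5,0],
    [2,0.7,-0.5,0],
    [1.3,0.5,-0.5,0],
    [0.6,0.2,0,0],
    [0,0,0,0],
    [0,0,0,0],
    [0,0,0,0],
    [0,0,0,0],
  ],
)

```text
time_s: 8.2
tool_pos: [0.5453, 0.2705, 0.4337]
tool_rot: [34.6, 88.5, -127.9]
force: [-0.3, 0.5, -0.2]
grip_width: 0.0577
```

```bash
cat > s.py <<'E'
from h import *
p,M,o=tool(); g=p+env.grip_depth*M[:,0]; e=p+.188*M[:,0]
print(o["time_s"],p.round(4),"axis",M[:,0].round(4),"lower edge rel mouth mm",((e-[.542,.2777,.202])*1000).round(1),"F",o["force"].round(1),o["grip_width"])
E
python3 s.py
```

```text
8.2 [0.5453 0.2705 0.4337] axis [-0.0159 -0.0204 -0.9997] lower edge rel mouth mm [  0.3 -11.1  43.7] F [-0.3  0.5 -0.2] 0.057741319884266756
```

>>> carry_out(
  moves=[
    [0,0.4,-1.0,0],
    [0,0.4,-1.0,0],
    [0,0.3,-0.7,0],
    [0,0,0,0],
    [0,0,0,0],
    [0,0,0,0],
  ],
)

```text
time_s: 8.8
tool_pos: [0.5438, 0.2828, 0.4044]
tool_rot: [36.9, 88.5, -125.5]
force: [0.6, 0.1, 0.0]
grip_width: 0.0572
```

```bash
python3 s.py
```

```text
8.8 [0.5438 0.2828 0.4044] axis [-0.0155 -0.0218 -0.9996] lower edge rel mouth mm [-1.1  1.  14.4] F [0.6 0.1 0. ] 0.057229801593306595
```

>>> carry_out(
  moves=[
    [0.1,-0.1,-0.5,0],
    [0,0,-0.4,0],
    [0,0,0,0],
    [0,0,0,0],
  ],
)

```text
time_s: 9.2
tool_pos: [0.5453, 0.2814, 0.395]
tool_rot: [38.0, 88.5, -124.4]
force: [-0.0, -0.4, -0.2]
grip_width: 0.0573
```

```bash
python3 s.py
python3 - <<'E'
from h import *
a=viewer.read_camera("scene")[210:350,290:430,::-1]; b=viewer.read_camera("top")[150:290,60:200,::-1]
cv2.imwrite("pics/c5.png",cv2.resize(np.hstack([a,b]),None,fx=2.8,fy=2.8,interpolation=2))
E
```

```text
9.2 [0.5453 0.2814 0.395 ] axis [-0.0148 -0.0215 -0.9997] lower edge rel mouth mm [ 0.5 -0.4  5.1] F [-0.  -0.4 -0.2] 0.05730142177727691
```

View pics/c5.png

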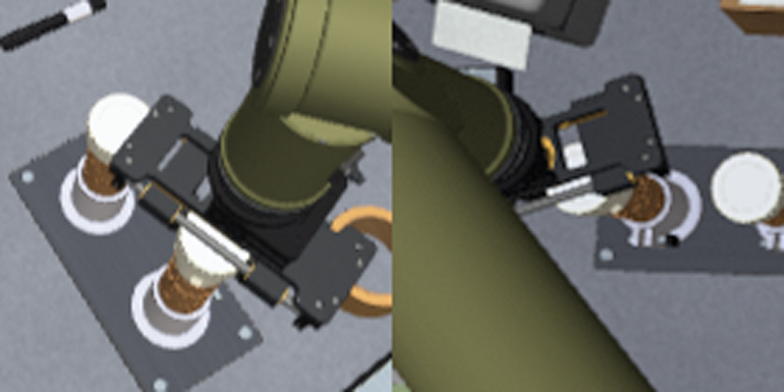

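In both views the cap sits in line just above the collar. I'll lower it slowly over the rim.

>>> carry_out(
  moves=[
    [0,0,-0.3,0],
    [0,0,-0.3,0],
    [0,0,-0.3,0],
    [0,0,-0.3,0],
    [0,0,-0.2,0],
    [0,0,0,0],
    [0,0,0,0],
  ],
)

```text
time_s: 10.0
tool_pos: [0.5452, 0.2815, 0.3799]
tool_rot: [38.0, 88.5, -124.4]
force: [0.4, -0.5, -0.9]
grip_width: 0.0572
```

```bash
python3 s.py
```

```text
10.0 [0.5452 0.2815 0.3799] axis [-0.0146 -0.0214 -0.9997] lower edge rel mouth mm [  0.4  -0.3 -10.1] F [ 0.4 -0.5 -0.9] 0.057241284864880664
```

It slid over the rim with no contact force. Now pressing, with full grip.

>>> carry_out(
  moves=[
    [0,0,-0.3,0],
    [0,0,-0.4,0],
    [0,0,-0.5,0],
    [0,0,-0.5,0],
    [0,0,-0.5,0],
  ],
  force=60,
)

```text
time_s: 10.5
tool_pos: [0.5454, 0.2823, 0.3634]
tool_rot: [48.4, 88.6, -114.1]
force: [-9.5, -7.9, 36.6]
grip_width: 0.0575
```

```bash
python3 s.py
```

```text
10.5 [0.5454 0.2823 0.3634] axis [-0.0097 -0.0216 -0.9997] lower edge rel mouth mm [  1.6   0.5 -26.6] F [-9.5 -7.9 36.6] 0.05745275877094038
```

>>> carry_out(
  moves=[
    [-0.1,0,-0.4,0],
    [0,0,-0.4,0],
    [0,0,-0.4,0],
    [0,0,-0.4,0],
    [0,0,-0.4,0],
  ],
)

```text
time_s: 11.0
tool_pos: [0.5435, 0.2834, 0.3636]
tool_rot: [75.7, 88.4, -86.9]
force: [-7.4, -6.2, 22.0]
grip_width: 0.0577
```

```bash
python3 s.py
python3 - <<'E'
from h import *
cv2.imwrite("pics/s6.png",cv2.resize(viewer.read_camera("scene")[220:340,290:410,::-1],None,fx=4,fy=4,interpolation=2))
E
python3 s.py
```

```text
11.0 [0.5435 0.2834 0.3636] axis [ 0.0015 -0.0285 -0.9996] lower edge rel mouth mm [  1.8   0.3 -26.3] F [-7.4 -6.2 22. ] 0.05768676353574055
11.05 [0.5435 0.2834 0.3636] axis [ 0.0017 -0.0287 -0.9996] lower edge rel mouth mm [  1.8   0.3 -26.3] F [-7.3 -6.6 22.1] 0.05749573768912579
```

View pics/s6.png

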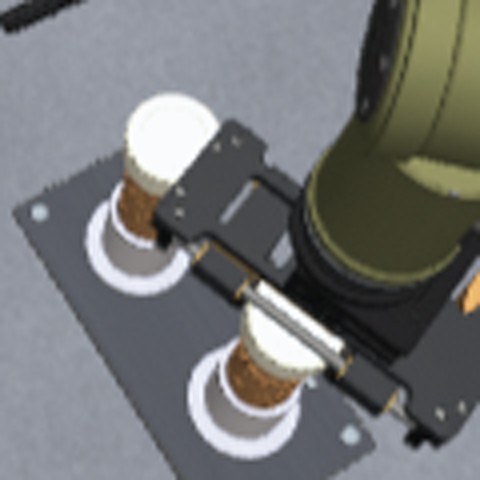

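The cap is home: the lower edge reads 26.3 mm below the rim, with a steady push of 22 N. Handing in while still pressing.

```bash
python3 -c "
from cell import env; print(env.sign_off())"; python3 s.py
```

```text
the job is handed in; nothing more can be done
None
the job is handed in; nothing more can be done
```

I gripped the middle-sized cap, set it squarely over the open tube's mouth and pressed it past the snap until it was home. I handed the job in while still pressing, after about 11 s of robot time. `sign_off` gives no verdict, so the result isn't confirmed.

- **Setting over the mouth:** the cap slid over the rim with almost no force and was about 0.5 mm off centre when its lower edge was 10 mm below the rim.
- **Final depth and push:** the tool reading put the lower edge about 26.3 mm below the rim, against 26 mm when home. The push held steady at 22 N at a grip setting of 60 N, after a peak reading of 37 N.
- **Final squareness:** the tool was tilted about 0.029 rad (limit 0.06) and sat about 1.8 mm off the tube's axis (limit 4 mm).
- **Imperfect:** a sideways load of about 10 N remained at the end. The cap's final depth and tilt were worked out from the tool's pose, assuming it did not slip in the fingers.
- **Cameras:** the top and scene cameras disagreed by about 6 mm on the mouth's y position. I used the wrist camera's fit, which put the two tubes 129.9 mm apart against an expected 130.
- **Rest of the bench:** I kept clear of the other items, but did not take a final picture to check that none had moved.

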